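# Pen the vials on the loading tray

## Robot

A 6-joint arm with a two-finger parallel gripper is mounted at the origin on the work surface. World frame = base frame: x ahead of the robot, y to its left, z up, the work surface at z = 0. Lengths are in m, angles in rad, forces in N, time in s.
With the tool pointing down it reaches from about 0.35 to 0.775 m from the base axis. Payload 5.5 kg.
Tool frame: the origin (TCP) lies midway between the tips of the shut fingers; the grasp point (between the pads) lies 19 mm behind it; z points along the fingers, y is the line along which they close (so a half turn about z gives the same grasp; the last joint's range is limited). The gripper opens to 85 mm and grips with 20 to 120 N. Pads are 22 mm wide; open, the fingers measure 114 mm over their backs; the gripper's body (76 mm by 85 mm) begins 54 mm behind the grasp point. The pads swing forward as they close: fully open they stand 13 mm farther back than shut.
Start: joints at [0.97, 0.313, 0.046, 1.304, 0, 1.431], TCP at [0.256, 0.515, 0.231] pointing down, gripper open.
Joint ranges: [-2.76, 2.76], [-0.86, 1.69], [-1.03, 1.26], [-2.2, 2.34], [-1.47, 1.5], [-3.14, 3.14]. Speed limits (rad/s): [2.57, 2.57, 3.14, 3.14, 3.14, 3.14].

## Interface

Orientations are given as a unit quaternion [w, x, y, z].
In Python, from workcell import telemetry, imaging, env gives the robot as it stands. The module is installed in compiled form; this text tells all that it offers.
- The arm moves only by the tool step_arm, never from a script. Its argument "moves" is a list of rows, each a list of 3 entries, a list of its own where there are three numbers: the shift along the tool's x, y, z in mm, then the turn, a rotation vector about the tool's x, y, z in rad, then the finger opening in mm, from 0 to 85.4. A call has 1 to 8 rows; each row is the pose to reach, as a shift and turn from the pose commanded when the call began, along the tool's axes at that moment; what a row does not reach only later rows make up. A row lasts 1/12 s, in which the tool goes at most 41.7 mm and 7.16 degrees, less where a joint would pass 70% of its speed; a pose out of reach is approached as far as the arm can. A call with a gripper value outside its range is refused whole. The fingers move at their own pace and stop on an object; "grip_force" is the grip in N (left out, the last holds). Time passes only in rows, so rows that repeat a pose let the fingers close. It gives the time, the measured TCP pose, the force, the opening and the grip force at its end, in the units of the state.
- telemetry.get_state(): the state, without advancing time (a new reading comes with each control period).
- imaging.read_camera(name): name is "scene" or "top" or "wrist"; returns the picture (420x560x3 uint8, red, green, blue); there is no depth.
- imaging.camera_params(name): a dict with "camera_matrix" (3x3 intrinsics, pixels), "D" ([k1, k2, p1, p2, k3] as OpenCV has them; the pictures are not rectified), "pose" (4x4, takes a point from camera to world coordinates). Camera axes: x right, y up, looking along -z (the intrinsics and any distortion apply to the point x, -y, -z); pixel columns grow to the right and rows downward; lengths in m; the calibration is good to about 2 mm. A picture is of the moment at which its call begins: read the wrist's pose just before it. camera_params takes no time and is no camera call; for the wrist camera it gives the pose at the moment of the call.
- env.hand_in(): hands the job in; it is judged then, once.
The state is a dict: "clock": time; "joint_pos": joint angles; "qvel": joint speeds; "tau": joint torques, N m; "tcp_pos": TCP position; "orientation": TCP orientation; "wrist_force": force on the tool from outside, world axes, zero at the start; "ft_torque": the same for the moment, N m; "finger_gap": finger opening in m; "grip_force": force on a finger pad.
Only numpy, scipy, OpenCV 4.12 (cv2) and the standard library are available. Lean on these libraries where they do the work, as an engineer would, in place of code of your own. Each camera call takes 0.05 s, during which the arm holds its last target. There are 200 camera calls.

## Task

Take the pusher bar by its handle and slide the eight capped vials along the steel tray into its pen, moving them all together as one batch, without tipping any over and without touching the vials with the gripper. Stand the bar back on the bench clear of the tray and swing the pen's gate fully shut behind the vials. Leave the other things on the bench where they are.

Things in the scene. Friction and masses are not known exactly. Their poses are not given: they have to be found in the camera images.
- tray: Steel vial tray, fixed to the bench. Floor sheet 4 mm thick, x -185 to +170 mm, y -110 to +110 mm; origin on the bench, z up, +x = loading direction. The vials stand on its open apron. At the +x end is the pen: three 34 mm high rails, inner faces at y = -86, y = +86 and x = 160 mm; the side rails (4 mm thick) begin at its mouth, x = 53 mm; the -y one flares out ahead of it to x = 30, y = -104 mm. Wire handle 26 mm behind the pen.
- pen_mouth (a point): Middle of the pen's mouth: the line of the shut gate, on the tray's floor (x = 51, y = 0, z = 4 mm in the tray's frame). The axes are the tray's.
- gate (a joint): Angle of the pen's swing gate, rad: 0 = fully shut across the mouth (end stop), 1.57 = straight out along the tray's -x, at most 2.1. Upright hinge axis at x = 51, y = +90 mm in the tray's frame; opening is clockwise seen from above. Steel strip 4 mm thick reaching 178 mm from the hinge, top 34 mm above the bench. Light friction (under 0.1 N m) keeps it where it is left; no latch.
- gate_grip (a point): Point to grip on the gate's upright black handle: a round post 14 mm in diameter, 140 mm from the hinge axis, from 56 up to 102 mm above the bench (a thinner stem below); this point is on its axis 86 mm above the bench.
- pusher: Loose pusher bar, 0.22 kg, standing: aluminium angle 146 mm long (along y). Origin under the middle of its foot, z up. Foot x -15 to +15 mm, 4 mm thick. Upright blade 32 mm high, flat pushing face at x = +15 mm looking to +x. Upright handle over the origin: black grip 14 mm thick along x, 40 mm wide along y, 56 to 118 mm above the underside; below it a metal upright 10 x 30 mm.
- vial0: One of eight alike capped amber glass vials: 30 mm in diameter up to 36 mm, narrower neck, 20 mm wide metal cap, 55 mm high in all, about 40 g. Origin at the centre of its underside, z up. It stands loose on the tray's floor (4 mm above the bench).
- vial1: One of eight alike capped amber glass vials: 30 mm in diameter up to 36 mm, narrower neck, 20 mm wide metal cap, 55 mm high in all, about 40 g. Origin at the centre of its underside, z up. It stands loose on the tray's floor (4 mm above the bench).
- vial2: One of eight alike capped amber glass vials: 30 mm in diameter up to 36 mm, narrower neck, 20 mm wide metal cap, 55 mm high in all, about 40 g. Origin at the centre of its underside, z up. It stands loose on the tray's floor (4 mm above the bench).
- vial3: One of eight alike capped amber glass vials: 30 mm in diameter up to 36 mm, narrower neck, 20 mm wide metal cap, 55 mm high in all, about 40 g. Origin at the centre of its underside, z up. It stands loose on the tray's floor (4 mm above the bench).
- vial4: One of eight alike capped amber glass vials: 30 mm in diameter up to 36 mm, narrower neck, 20 mm wide metal cap, 55 mm high in all, about 40 g. Origin at the centre of its underside, z up. It stands loose on the tray's floor (4 mm above the bench).
- vial5: One of eight alike capped amber glass vials: 30 mm in diameter up to 36 mm, narrower neck, 20 mm wide metal cap, 55 mm high in all, about 40 g. Origin at the centre of its underside, z up. It stands loose on the tray's floor (4 mm above the bench).
- vial6: One of eight alike capped amber glass vials: 30 mm in diameter up to 36 mm, narrower neck, 20 mm wide metal cap, 55 mm high in all, about 40 g. Origin at the centre of its underside, z up. It stands loose on the tray's floor (4 mm above the bench).
- vial7: One of eight alike capped amber glass vials: 30 mm in diameter up to 36 mm, narrower neck, 20 mm wide metal cap, 55 mm high in all, about 40 g. Origin at the centre of its underside, z up. It stands loose on the tray's floor (4 mm above the bench).
- reagent_bottle: Bystander: white plastic bottle, 70 mm in diameter, 140 mm high, standing on the bench. Origin under its centre.
- slide_box: Bystander: flat grey slide box, 87 x 162 x 37 mm, on the bench. Origin under its centre.
- petri_stack: Bystander: stack of three clear petri dishes, 93 mm in diameter, 48 mm high. Origin under its centre.
- beaker: Bystander: open glass beaker, 74 mm in diameter, 95 mm high. Origin under its centre.
Things that resemble listed ones, but are neither listed nor needed, are in the scene too. Leave any blue or purple look-alike of the pusher alone.

How it is judged:
By the outcome, as a careful person would: the job done as asked, in the order asked, and still so for the second after the job is handed in, with the robot touching nothing.
It also fails if it takes over 72 s, if anything falls off the work surface, if the arm or the gripper's body presses on something with over 40 N, if the wrist force passes 120 N, or if a joint passes its speed limit or range.

## Working session

There is one attempt and no reset: what is moved stays moved. The work goes in short steps, Python scripts to look and compute and a tool call to move; the robot and the scene stay as the last step left them, time stands still between calls to the robot, and variables do not carry over. Pictures are saved under pics/ and viewed, at most 10 in all, crops included, and the job is handed in when it is done.

Besides the shell and the picture viewer there is one more tool, called after "Request:" by a JSON object that holds its "fn" and its "kwargs". step_arm: Moves the arm, as the interface text tells. Its arguments: {"type":"object","properties":{"moves":{"type":"array"},"grip_force":{"type":"number"}},"required":["moves"]}

```bash
mkdir -p pics; cat > h.py <<'E'
import numpy as np, cv2
from workcell import telemetry, imaging, env
from scipy.spatial.transform import Rotation as R
def snap(n,f=None):
    p=imaging.camera_params(n); im=imaging.read_camera(n)
    np.savez(f'pics/{f or n}.npz',im=im,K=p['camera_matrix'],D=p['D'],T=p['pose'])
    cv2.imwrite(f'pics/{f or n}.png',im[:,:,::-1]); return im
def load(f): return np.load(f'pics/{f}.npz')
def ray(d,uv):
    q=cv2.undistortPoints(np.array(uv,float).reshape(-1,1,2),d['K'],d['D']).reshape(-1,2)
    v=np.c_[q[:,0],-q[:,1],-np.ones(len(q))]@d['T'][:3,:3].T
    return d['T'][:3,3],v
def plane(d,uv,z):
    o,v=ray(d,uv); return o+v*((z-o[2])/v[:,2])[:,None]
def proj(d,P):
    c=(np.array(P,float).reshape(-1,3)-d['T'][:3,3])@d['T'][:3,:3]
    return cv2.projectPoints(c*[1,-1,-1],np.zeros(3),np.zeros(3),d['K'],d['D'])[0].reshape(-1,2)
E
python3 - <<'E'
from h import *
a=snap('scene');b=snap('top')
for n in('scene','top'):
    d=load(n);print(n,d['T'].round(3).tolist(),d['K'].round(1).tolist(),d['D'])
s=telemetry.get_state();print(s)
E
```

```text
scene [[0.848, -0.394, 0.354, 0.923], [0.53, 0.615, -0.584, -0.721], [0.013, 0.683, 0.731, 0.94], [0.0, 0.0, 0.0, 1.0]] [[455.5, 0.0, 283.3], [0.0, 455.5, 214.0], [0.0, 0.0, 1.0]] [-0.02189987  0.          0.          0.          0.        ]
top [[0.025, 0.994, -0.108, 0.347], [-1.0, 0.027, 0.009, -0.021], [0.012, 0.108, 0.994, 1.207], [0.0, 0.0, 0.0, 1.0]] [[412.2, 0.0, 281.2], [0.0, 412.2, 206.2], [0.0, 0.0, 1.0]] [-0.05998596  0.          0.          0.          0.        ]
{'clock': 0.1, 'joint_pos': array([ 9.70421126e-01,  3.13911638e-01,  4.50789164e-02,  1.30361336e+00,
       -3.55637297e-06,  1.43118259e+00]), 'qvel': array([-7.72145787e-04, -2.37262490e-03,  3.25798137e-03,  7.36460717e-05,
       -1.13691229e-03, -3.21663478e-04]), 'tau': array([ 1.64039368e-03, -4.81725740e+01,  2.99244171e+01,  1.27887508e-02,
       -2.44366556e-04,  1.19711328e-05]), 'tcp_pos': array([0.25541225, 0.51463768, 0.23050023]), 'orientation': array([-2.96626139e-04,  2.28348135e-01,  9.73579195e-01, -7.69700034e-04]), 'wrist_force': array([-0.20124689,  0.73790332, -0.30731809]), 'ft_torque': array([-0.0396305 ,  0.02107596,  0.01707941]), 'grip_force': 0.0, 'finger_gap': 0.08526466473406309}
```

View pics/scene.png

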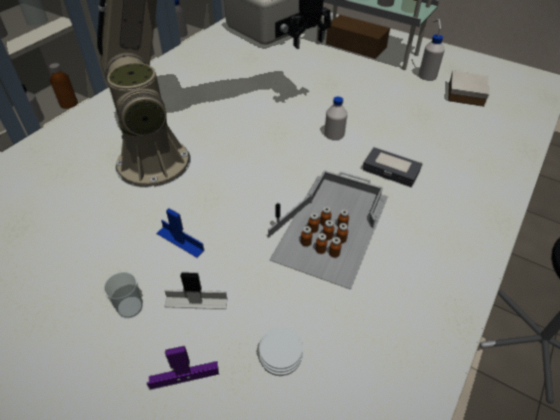

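View pics/top.png

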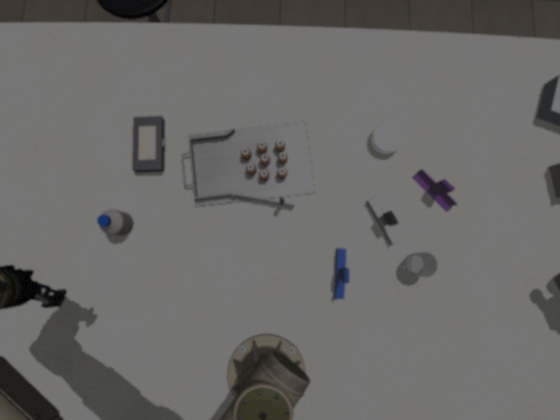

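Image notes: in "top", the tray is at (250,165) with its pen to the left and the gate handle at about (282,201). The reach candidates are:
- aluminium bar with black grip: scene (192,283), top (389,218)
- blue look-alike: scene (176,225), top (342,275)
- purple look-alike: scene (178,360), top (440,187)

By the description I choose the aluminium one, and I'll check it in a close crop.

```bash
python3 - <<'E'
from h import *
a=load('scene')['im'];b=load('top')['im']
A=cv2.resize(a[255:325,150:240],None,fx=4,fy=4,interpolation=2)
T=cv2.resize(a[165:290,255:395],None,fx=3.2,fy=3.2,interpolation=2)
A2=cv2.resize(b[190:250,355:410],None,fx=4,fy=4,interpolation=2)
B=cv2.resize(b[112:216,178:322],None,fx=3,fy=3,interpolation=2)
c=np.zeros((600,800,3),np.uint8)
def put(i,y,x):
    i=i[:600-y,:800-x]; c[y:y+i.shape[0],x:x+i.shape[1]]=i
put(A,0,0);put(A2,0,380);put(B,285,0);put(cv2.resize(T,None,fx=.75,fy=.75),290,445)
c=np.clip(c.astype(float)*1.5,0,255).astype(np.uint8)
cv2.imwrite('pics/c1.png',c[:,:,::-1])
E
```

```text
(no output)
```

View pics/c1.png

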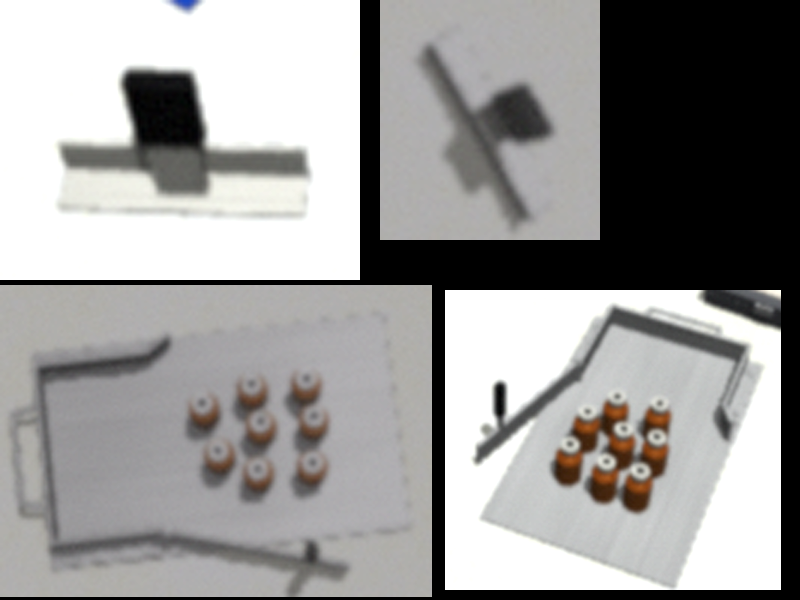

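Crop notes: the bar at scene (192,283) is bare aluminium with a black grip, so it is the right one. Its foot faces away from the tray and its blade faces the tray. The gate is open past 90°, at about 1.7 rad, with its handle post in the top view at (282,198). Now for rough poses.

```bash
python3 - <<'E'
from h import *
t=load('top');s=load('scene')
def rigid(A,B):
    a=A-A.mean(0);b=B-B.mean(0);th=np.arctan2((a[:,0]*b[:,1]-a[:,1]*b[:,0]).sum(),(a*b).sum())
    c,q=np.cos(th),np.sin(th);Rm=np.array([[c,-q],[q,c]]);tt=B.mean(0)-Rm@A.mean(0);return th,Rm,tt,(A@Rm.T+tt-B)
top=lambda l:[(178+x/3,112+(y-285)/3) for x,y in l]
W=plane(t,top([(384,315),(410,528),(52,570),(33,355)]),.004)[:,:2]
L=np.array([(-.185,-.11),(-.185,.11),(.17,.11),(.17,-.11)])
th,Rm,tt,res=rigid(L,W);print('tray',th,tt,(res*1000).round(1).tolist())
c=plane(t,top([(204,398),(252,380),(306,373),(261,416),(315,409),(219,445),(258,462),(313,455)]),.059)[:,:2]
print('caps local mm',((c-tt)@Rm*1000).round(0).tolist())
S=lambda l:[(150+x/4,255+y/4) for x,y in l]
f=plane(s,S([(60,210),(305,215)]),.002)[:,:2];b=plane(s,S([(60,145),(308,152)]),.032)[:,:2]
Wp=np.r_[f,b];Lp=np.array([(-.015,.073),(-.015,-.073),(.013,.073),(.013,-.073)])
print('pus pts',Wp.round(3).tolist())
for k in(1,-1):
    r=rigid(Lp*[1,k],Wp);print('pusher',r[0],r[2],(r[3]*1000).round(1).tolist())
# top check grip
for nm,P in(('tophandle',(0,0,.118)),):
    r=rigid(Lp,Wp);print(proj(t,[*r[2],.118]),proj(t,[*r[2],.118]))
h=plane(t,top([(311,546)]),.102)[:,:2];print('gate handle',h,((h-tt)@Rm*1000))
print('handle tip scene',plane(s,[(255+55/2.4,165+95/2.4)],.102))
E
```

```text
tray 1.7130969038531445 [0.6010359  0.06755704] [[0.9, 0.1], [-1.5, -1.6], [-0.9, 0.1], [1.4, 1.4]]
caps local mm [[1.0, -31.0], [-46.0, -43.0], [-98.0, -44.0], [-51.0, -7.0], [-102.0, -8.0], [-8.0, 16.0], [-43.0, 37.0], [-95.0, 36.0]]
pus pts [[0.393, -0.378], [0.517, -0.303], [0.38, -0.356], [0.506, -0.281]]
pusher 2.1092994854395926 [ 0.44839275 -0.32856506] [[0.5, -1.0], [1.9, -1.2], [-1.0, 0.9], [-1.4, 1.2]]
pusher -1.0296216319566318 [ 0.44942074 -0.33028064] [[-13.8, 22.9], [-12.6, 23.0], [13.5, -23.3], [12.9, -22.6]]
[[392.39560829 215.57236183]] [[392.39560829 215.57236183]]
gate handle [[ 0.48698771 -0.03175139]] [[-82.13024691 126.97942952]]
handle tip scene [[ 0.48733322 -0.02994009  0.102     ]]
```

```bash
cat >> h.py <<'E'
def go(p,psi):
    """shift (mm, tool axes) and turn from measured pose to TCP p with tool-down yaw psi"""
    s=telemetry.get_state();q=s['orientation'];r=R.from_quat([q[1],q[2],q[3],q[0]])
    c,n=np.cos(psi),np.sin(psi);t=R.from_matrix([[c,n,0],[n,-c,0],[0,0,-1]])
    sh=r.inv().apply(np.array(p)-s['tcp_pos'])*1000;rv=(r.inv()*t).as_rotvec()
    print('clk',round(s['clock'],2),'shift',sh.round(1),'|',round(np.linalg.norm(sh)),'turn',rv.round(3))
E
python3 -c "
from h import *
go((.52,0,.38),3.28)"
```

```text
clk 0.1 shift [-465.8 -343.6 -149. ] | 598 turn [-0.002 -0.001 -0.599]
```

Request:
{"fn": "step_arm", "kwargs": {"moves": [[[-58,-43,-19],[0,0,-0.075],85],[[-87,-64,-28],[0,0,-0.15],85],[[-116,-86,-37],[0,0,-0.225],85],[[-145,-107,-46],[0,0,-0.3],85],[[-174,-129,-56],[0,0,-0.37],85],[[-203,-150,-65],[0,0,-0.45],85],[[-232,-171,-74],[0,0,-0.52],85],[[-261,-192,-83],[0,0,-0.6],85]]}}

```text
clock: 0.77
tcp_pos: [0.4037, 0.2262, 0.3143]
orientation: [-0.0, -0.072, 0.997, 0.0]
wrist_force: [0.2, 0.6, -0.8]
finger_gap: 0.0851
grip_force: 0.0
```

Request:
{"fn": "step_arm", "kwargs": {"moves": [[[-72,-151,-66],[0,0,0],85],[[-72,-151,-66],[0,0,0],85],[[-72,-151,-66],[0,0,0],85]]}}

```text
clock: 1.02
tcp_pos: [0.468, 0.1291, 0.3604]
orientation: [-0.0, -0.069, 0.998, 0.0]
wrist_force: [1.5, 0.9, -0.2]
finger_gap: 0.0849
grip_force: 0.0
```

```bash
python3 -c "
from h import *
print(telemetry.get_state()['tcp_pos'])
go((.52,0,.38),3.28)"
```

```text
[0.46799485 0.12910595 0.3604169 ]
clk 1.02 shift [ -33.6 -135.1  -19.6] | 141 turn [ 0.    -0.     0.001]
```

Request:
{"fn": "step_arm", "kwargs": {"moves": [[[-10,-35,-5],[0,0,0],85],[[-18,-70,-10],[0,0,0],85],[[-26,-103,-15],[0,0,0],85],[[-33,-135,-20],[0,0,0],85],[[-33,-135,-20],[0,0,0],85]]}}

```text
clock: 1.43
tcp_pos: [0.5211, -0.0031, 0.3793]
orientation: [0.0, -0.067, 0.998, -0.001]
wrist_force: [0.1, 0.2, -0.8]
finger_gap: 0.0852
grip_force: 0.0
```

```bash
python3 -c "
from h import *
snap('wrist','w1');d=load('w1');print(d['T'].round(3).tolist(),d['K'].tolist(),d['D'])
print(telemetry.get_state()['tcp_pos'])
go((.448,-.329,.25),3.68)"
```

```text
[[-0.133, -0.956, -0.262, 0.455], [0.991, -0.129, -0.032, -0.011], [-0.003, -0.264, 0.965, 0.522], [0.0, 0.0, 0.0, 1.0]] [[314.02227510844443, 0.0, 281.75602782520167], [0.0, 314.02227510844443, 210.70010963572105], [0.0, 0.0, 1.0]] [-0.06922517  0.          0.          0.          0.        ]
[ 0.52003778 -0.00079752  0.37913005]
clk 1.48 shift [ 115.3 -315.6  129.2] | 360 turn [ 0.    -0.001 -0.404]
```

View pics/w1.png

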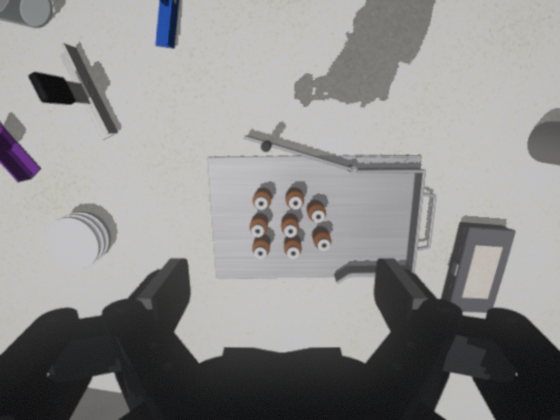

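Wrist view notes:
- Tray corners are at (209,157), (217,279) and (420,155).
- Vial caps run from (258,203) to (324,244).
- The gate post is at (266,146).
- The pusher blade runs from (66,44) to (117,133), with its grip top at about (52,88).

Refining from these.

```bash
cat >> h.py <<'E'
def rigid(A,B):
    A=np.array(A,float);a=A-A.mean(0);b=B-B.mean(0);th=np.arctan2((a[:,0]*b[:,1]-a[:,1]*b[:,0]).sum(),(a*b).sum())
    c,q=np.cos(th),np.sin(th);Rm=np.array([[c,-q],[q,c]]);tt=B.mean(0)-Rm@A.mean(0);return th,Rm,tt,(A@Rm.T+tt-B)
TH,TT=1.713,np.array([.601,.0676])
E
python3 - <<'E'
from h import *
d=load('w1')
W=plane(d,[(209,157),(217,279),(420,155)],.004)[:,:2]
th,Rm,tt,r=rigid([(-.185,.11),(-.185,-.11),(.17,.11)],W);print('tray',th,tt,(r*1000).round(1).tolist())
g=cv2.cvtColor(d['im'],cv2.COLOR_RGB2GRAY)
c=plane(d,[(262,203),(295,200),(317,215),(258,232),(290,231),(260,253),(293,249),(324,244)],.059)[:,:2]
print(((c-tt)@Rm*1000).round().tolist())
h=plane(d,[(266,146)],.102)[:,:2];print('gate',h,(h-tt)@Rm)
b=plane(d,[(66,44),(117,133)],.032)[:,:2];e=b[0]-b[1];print('blade',b,np.arctan2(e[1],e[0])+np.pi/2,np.linalg.norm(e))
m=(d['im'].max(2)<45).astype(np.uint8);m[:,:]=m;m[130:]=0;m[:,130:]=0;m[:60]=0
n,l,st,ce=cv2.connectedComponentsWithStats(m);print([(st[i].tolist(),ce[i].round(1)) for i in range(1,n) if st[i][4]>100])
E
```

```text
tray 1.72002772340758 [0.60391904 0.07227022] [[1.3, -2.8], [-0.5, -0.5], [-0.8, 3.3]]
[[-93.0, 45.0], [-43.0, 49.0], [-9.0, 25.0], [-101.0, -1.0], [-51.0, -0.0], [-99.0, -37.0], [-47.0, -31.0], [2.0, -23.0]]
gate [[ 0.48461588 -0.02904914]] [[-0.08245549  0.13304116]]
blade [[ 0.37585338 -0.34804947]
 [ 0.49869751 -0.26484958]] -0.97548192328866 0.14836745503343027
[([30, 73, 46, 31, 921], array([52.1, 88.5]))]
```

```bash
python3 -c "
from h import *
go((.51,-.29,.28),3.70)"
```

```text
clk 1.48 shift [  48.6 -285.3   99.1] | 306 turn [ 0.    -0.001 -0.424]
```

Request:
{"fn": "step_arm", "kwargs": {"moves": [[[5,-30,10],[0,0,-0.06],85],[[11,-66,23],[0,0,-0.12],85],[[17,-102,35],[0,0,-0.18],85],[[23,-138,48],[0,0,-0.24],85],[[29,-174,60],[0,0,-0.3],85],[[35,-210,73],[0,0,-0.36],85],[[42,-248,86],[0,0,-0.42],85],[[48,-285,99],[0,0,-0.42],85]]}}

```text
clock: 2.15
tcp_pos: [0.5108, -0.2872, 0.2801]
orientation: [-0.0, -0.278, 0.961, 0.0]
wrist_force: [1.8, -0.8, 0.3]
finger_gap: 0.0847
grip_force: 0.0
```

Request:
{"fn": "step_arm", "kwargs": {"moves": [[[0,0,0],[0,0,0],85],[[0,0,0],[0,0,0],85]]}}

```text
clock: 2.32
tcp_pos: [0.5103, -0.2871, 0.2789]
orientation: [-0.001, -0.275, 0.961, 0.002]
wrist_force: [-0.0, 0.9, 0.9]
finger_gap: 0.0848
grip_force: 0.0
```

```bash
python3 -c "
from h import *
im=snap('wrist','w2');print(telemetry.get_state()['tcp_pos'])"
```

```text
[ 0.5107162  -0.28608372  0.28003912]
```

View pics/w2.png

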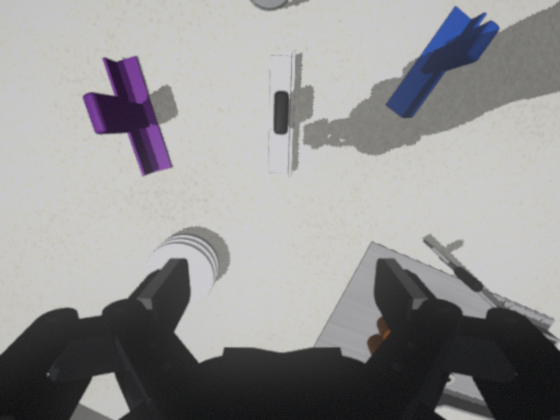

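The pusher is nearly aligned. Its grip top is at (281,111), with the foot edge from (270,55) to (268,173) and the blade top from (294,52) to (290,176).

```bash
python3 - <<'E'
from h import *
d=load('w2');im=d['im']
m=(im.max(2)<60).astype(np.uint8);k=np.zeros_like(m);k[85:140,265:292]=m[85:140,265:292]
c=max(cv2.findContours(k,0,1)[0],key=cv2.contourArea);r=cv2.minAreaRect(c);print(r)
g=plane(d,cv2.boxPoints(r),.118)[:,:2];print('grip top',g.mean(0),[np.linalg.norm(g[i]-g[i-1]) for i in range(2)])
for uv,z in(([(270,55),(268,173)],.004),([(294.5,52),(290.5,176)],.032)):
    p=plane(d,uv,z)[:,:2];e=p[0]-p[1];print(p.mean(0),np.arctan2(e[1],e[0])%np.pi+np.pi/2,np.linalg.norm(e))
go((.448,-.329,.25),3.70)
E
```

```text
((285.35552978515625, 103.81466674804688), (25.943294525146484, 6.845607280731201), 76.50426483154297)
grip top [ 0.43545621 -0.32871468] [np.float64(0.023214097120898353), np.float64(0.006270894348385477)]
[ 0.45230947 -0.34119863] 2.1013623796196823 0.1470889245836571
[ 0.43777237 -0.31586693] 2.101954405657276 0.14431192877070279
clk 2.37 shift [75.9 -3.2 30. ] | 82 turn [ 0.003 -0.     0.   ]
```

```bash
python3 -c "
from h import *
go((.446,-.329,.16),3.674);go((.446,-.329,.076),3.674)"
```

```text
clk 2.37 shift [ 77.6  -2.4 120. ] | 143 turn [ 0.003 -0.     0.026]
clk 2.37 shift [ 77.6  -2.6 204. ] | 218 turn [ 0.003 -0.     0.026]
```

Request:
{"fn": "step_arm", "kwargs": {"moves": [[[19,0,20],[0,0,0.006],85],[[38,-1,45],[0,0,0.013],85],[[58,-2,70],[0,0,0.02],85],[[78,-2.5,95],[0,0,0.026],85],[[78,-2.5,130],[0,0,0.026],85],[[78,-2.5,165],[0,0,0.026],85],[[78,-2.5,190],[0,0,0.026],85],[[78,-2.5,204],[0,0,0.026],85]]}}

```text
clock: 3.03
tcp_pos: [0.4457, -0.3269, 0.0746]
orientation: [-0.001, -0.265, 0.964, 0.002]
wrist_force: [-0.2, 0.5, -0.4]
finger_gap: 0.0849
grip_force: 0.0
```

Request:
{"fn": "step_arm", "kwargs": {"moves": [[[0,0,0],[0,0,0],30],[[0,0,0],[0,0,0],20],[[0,0,0],[0,0,0],10],[[0,0,0],[0,0,0],5],[[0,0,0],[0,0,0],5],[[0,0,0],[0,0,0],5],[[0,0,0],[0,0,0],5]], "grip_force": 60}}

```text
clock: 3.62
tcp_pos: [0.4471, -0.331, 0.0781]
orientation: [0.001, -0.263, 0.965, -0.001]
wrist_force: [0.2, 2.1, 7.0]
finger_gap: 0.0135
grip_force: 60.0
```

```bash
python3 -c "
from h import *
s=telemetry.get_state();print(s['finger_gap'],s['grip_force'],s['tcp_pos'],s['wrist_force'],s['clock'])"
```

```text
0.013465570585445705 59.98036801815033 [ 0.44705782 -0.33095128  0.07814645] [0.17280807 2.06561464 7.02223514] 3.6167
```

```bash
python3 -c "
from h import *
print('petri',plane(load('w2'),[(187,262)],.048))
go((.624,-.078,.16),3.287)"
```

```text
petri [[ 0.66424085 -0.33537229  0.048     ]]
clk 3.62 shift [-281.   127.7  -81.8] | 319 turn [-0.002  0.001  0.388]
```

Request:
{"fn": "step_arm", "kwargs": {"moves": [[[0,0,-15],[0,0,0],5],[[0,0,-40],[0,0,0],5],[[0,0,-65],[0,0,0],5],[[0,0,-82],[0,0,0],5],[[-20,9,-82],[0,0,0.03],5],[[-45,20,-82],[0,0,0.07],5],[[-70,32,-82],[0,0,0.11],5],[[-95,43,-82],[0,0,0.15],5]]}}

```text
clock: 4.28
tcp_pos: [0.5063, -0.2444, 0.1587]
orientation: [-0.0, -0.189, 0.982, 0.0]
wrist_force: [0.4, -0.3, -2.3]
finger_gap: 0.0133
grip_force: 58.8
```

```bash
python3 -c "
from h import *
go((.624,-.078,.16),3.287)"
```

```text
clk 4.28 shift [-171.   110.9   -1.3] | 204 turn [ 0.001 -0.     0.234]
```

Request:
{"fn": "step_arm", "kwargs": {"moves": [[[-25,16,0],[0,0,0.035],5],[[-50,32,0],[0,0,0.07],5],[[-75,48,0],[0,0,0.105],5],[[-100,65,0],[0,0,0.14],5],[[-125,81,0],[0,0,0.175],5],[[-150,97,0],[0,0,0.21],5],[[-165,107,0],[0,0,0.234],5],[[-171,111,0],[0,0,0.234],5]]}}

```text
clock: 4.95
tcp_pos: [0.6244, -0.0757, 0.1581]
orientation: [-0.0, -0.076, 0.997, 0.001]
wrist_force: [-0.4, -0.5, -2.3]
finger_gap: 0.0133
grip_force: 59.0
```

Request:
{"fn": "step_arm", "kwargs": {"moves": [[[0,0,0],[0,0,0],5],[[0,0,0],[0,0,0],5]]}}

```text
clock: 5.12
tcp_pos: [0.6228, -0.0785, 0.1583]
orientation: [-0.001, -0.075, 0.997, -0.0]
wrist_force: [0.4, 0.8, -2.9]
finger_gap: 0.0132
grip_force: 58.9
```

```bash
python3 -c "
from h import *
snap('wrist','w3');snap('scene','s3');snap('top','t3')
a=load('w3')['im'];b=load('s3')['im'][150:320,230:420]
b=cv2.resize(b,(470,420));cv2.imwrite('pics/c3.png',cv2.resize(np.hstack([a,b]),(800,326))[:,:,::-1])
go((.624,-.078,.081),3.287)"
```

```text
clk 5.27 shift [-1.6  1.3 77.8] | 78 turn [-0.    -0.001  0.002]
```

View pics/c3.png

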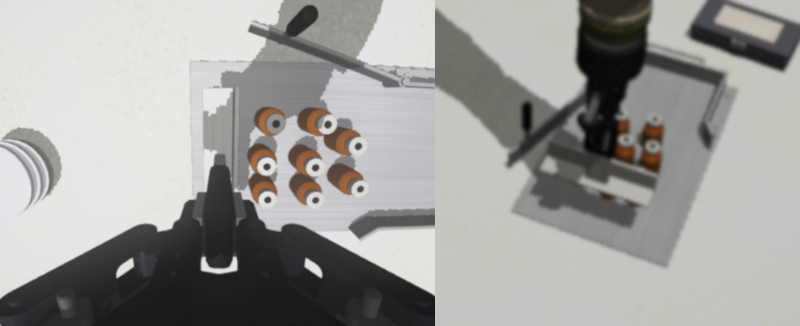

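The bar hangs behind the vials, parallel to the tray's rear edge. The rear caps are at wrist pixels (355,160), (344,215) and (344,257).

```bash
python3 -c "
from h import *
d=load('w3');th=1.716;Rm=np.array([[np.cos(th),-np.sin(th)],[np.sin(th),np.cos(th)]]);tt=np.array([.6025,.07])
f=lambda uv,z:print(((plane(d,uv,z)[:,:2]-tt)@Rm*1000).round().tolist())
k=800/1030
s=lambda l:np.array(l)/k
f(s([(276,124),(328,125),(359,146),(267,167),(316,168),(267,200),(316,200),(361,188)]),.059)
f(s([(190,62)]),.004)
f(s([(238,88)]),.032+.082)
print((np.array([.6235,-.078])-tt)@Rm)"
```

```text
[[-93.0, 43.0], [-40.0, 42.0], [-4.0, 21.0], [-99.0, -2.0], [-48.0, -3.0], [-97.0, -39.0], [-43.0, -39.0], [5.0, -25.0]]
[[-183.0, 107.0]]
[[-135.0, 75.0]]
[-0.14948109  0.0006357 ]
```

Request:
{"fn": "step_arm", "kwargs": {"moves": [[[-1,1,15],[0,0,0],5],[[-1,1,35],[0,0,0],5],[[-1,1,52],[0,0,0],5],[[-1,1,64],[0,0,0],5],[[-1,1,71],[0,0,0],5],[[-1,1,74],[0,0,0],5],[[-1,1,76],[0,0,0],5],[[-1,1,76],[0,0,0],5]]}}

```text
clock: 5.93
tcp_pos: [0.6244, -0.0777, 0.0833]
orientation: [0.0, -0.074, 0.997, -0.0]
wrist_force: [-0.3, -0.5, -2.0]
finger_gap: 0.0129
grip_force: 58.9
```

Request:
{"fn": "step_arm", "kwargs": {"moves": [[[0,0,1],[0,0,0],5],[[0,0,1],[0,0,0],5]]}}

```text
clock: 6.1
tcp_pos: [0.6248, -0.0774, 0.0827]
orientation: [0.001, -0.074, 0.997, -0.0]
wrist_force: [-0.6, -0.1, -2.2]
finger_gap: 0.0134
grip_force: 58.9
```

```bash
python3 -c "
from h import *
s=telemetry.get_state();print(s['wrist_force'],s['ft_torque'],s['tcp_pos'])
th=1.716;Rm=np.array([[np.cos(th),-np.sin(th)],[np.sin(th),np.cos(th)]]);tt=np.array([.6025,.07])
p=tt+Rm@[.042,0.001];print(p);go((*p,s['tcp_pos'][2]),3.287)"
```

```text
[-0.64829835 -0.06006431 -2.18782336] [-0.01805143  0.03789615  0.00883446] [ 0.62480801 -0.07737881  0.08270417]
[0.59543338 0.11141332]
clk 6.1 shift [ 1.000e+00  1.911e+02 -1.000e-01] | 191 turn [-0.001  0.001  0.004]
```

Request:
{"fn": "step_arm", "kwargs": {"moves": [[[0,0,1],[0,0,0],5],[[0,0,1],[0,0,0],5],[[0,0,1],[0,0,0],5]]}}

```text
clock: 6.35
tcp_pos: [0.625, -0.0772, 0.0822]
orientation: [0.001, -0.075, 0.997, -0.0]
wrist_force: [-0.5, 0.2, 3.4]
finger_gap: 0.0134
grip_force: 59.8
```

Request:
{"fn": "step_arm", "kwargs": {"moves": [[[0,0,1],[0,0,0],5],[[0,0,1],[0,0,0],5],[[0,0,1],[0,0,0],5]]}}

```text
clock: 6.6
tcp_pos: [0.625, -0.0772, 0.0822]
orientation: [0.001, -0.075, 0.997, -0.0]
wrist_force: [-3.0, 1.0, 10.9]
finger_gap: 0.0132
grip_force: 60.9
```

Request:
{"fn": "step_arm", "kwargs": {"moves": [[[0,0,-1.5],[0,0,0],5],[[0,2,-1.5],[0,0,0],5],[[0,5,-1.5],[0,0,0],5],[[0,9,-1.5],[0,0,0],5],[[0,13,-1.5],[0,0,0],5],[[0,17,-1.5],[0,0,0],5],[[0,21,-1.5],[0,0,0],5],[[0,25,-1.5],[0,0,0],5]]}}

```text
clock: 7.27
tcp_pos: [0.6215, -0.0527, 0.0822]
orientation: [0.001, -0.074, 0.997, -0.001]
wrist_force: [0.5, -1.0, 2.5]
finger_gap: 0.0131
grip_force: 59.7
```

Request:
{"fn": "step_arm", "kwargs": {"moves": [[[0,4,0],[0,0,0],5],[[0,8,0],[0,0,0],5],[[0,12,0],[0,0,0],5],[[0,16,0],[0,0,0],5],[[0,20,0],[0,0,0],5],[[0,24,0],[0,0,0],5],[[0,28,0],[0,0,0],5],[[0,32,0],[0,0,0],5]]}}

```text
clock: 7.93
tcp_pos: [0.6167, -0.0211, 0.0821]
orientation: [0.001, -0.074, 0.997, -0.001]
wrist_force: [1.9, -2.0, 12.2]
finger_gap: 0.0132
grip_force: 61.5
```

Request:
{"fn": "step_arm", "kwargs": {"moves": [[[0,4,0],[0,0,0],5],[[0,8,0],[0,0,0],5],[[0,12,0],[0,0,0],5],[[0,16,0],[0,0,0],5],[[0,20,0],[0,0,0],5],[[0,24,0],[0,0,0],5],[[0,28,0],[0,0,0],5],[[0,32,0],[0,0,0],5]]}}

```text
clock: 8.6
tcp_pos: [0.6119, 0.0103, 0.0822]
orientation: [0.001, -0.074, 0.997, -0.001]
wrist_force: [1.5, -11.0, 15.6]
finger_gap: 0.0139
grip_force: 61.7
```

```bash
python3 -c "
from h import *
go((.5954,.1114,.0825),3.287)
snap('wrist','w4')"
```

```text
clk 8.6 shift [  1.4 102.4  -0.6] | 102 turn [-0.002  0.002  0.003]
```

View pics/w4.png

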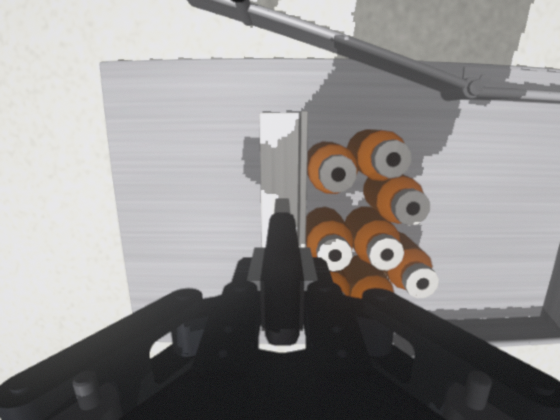

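All eight vials are upright and bunching ahead of the blade, whose edge is at column 303. Continuing slightly higher, because the downward press is growing.

Request:
{"fn": "step_arm", "kwargs": {"moves": [[[0,3,-0.5],[0,0,0],5],[[0,7,-1],[0,0,0],5],[[0,11,-1.3],[0,0,0],5],[[0,15,-1.3],[0,0,0],5],[[0,19,-1.3],[0,0,0],5],[[0,23,-1.3],[0,0,0],5],[[0,27,-1.3],[0,0,0],5],[[0,31,-1.3],[0,0,0],5]]}}

```text
clock: 9.32
tcp_pos: [0.6058, 0.0422, 0.0822]
orientation: [-0.001, -0.075, 0.997, 0.0]
wrist_force: [0.9, -2.9, -1.0]
finger_gap: 0.0135
grip_force: 59.4
```

Request:
{"fn": "step_arm", "kwargs": {"moves": [[[0,4,0],[0,0,0],5],[[0,8,0],[0,0,0],5],[[0,12,0],[0,0,0],5],[[0,16,0],[0,0,0],5],[[0,20,0],[0,0,0],5],[[0,24,0],[0,0,0],5],[[0,28,0],[0,0,0],5],[[0,32,0],[0,0,0],5]]}}

```text
clock: 9.98
tcp_pos: [0.6012, 0.0738, 0.0824]
orientation: [-0.0, -0.075, 0.997, 0.0]
wrist_force: [0.2, -1.4, -4.2]
finger_gap: 0.0133
grip_force: 59.0
```

```bash
python3 -c "
from h import *
go((.5954,.1114,.0825),3.287)
snap('wrist','w5');snap('scene','s5')
a=load('w5')['im'];b=load('s5')['im'][150:280,270:420]
b=cv2.resize(b,(485,420));cv2.imwrite('pics/c5.png',cv2.resize(np.hstack([a,b]),(800,322))[:,:,::-1])"
```

```text
clk 9.98 shift [ 0.2 38.1 -0.1] | 38 turn [ 0.001 -0.001  0.004]
```

View pics/c5.png

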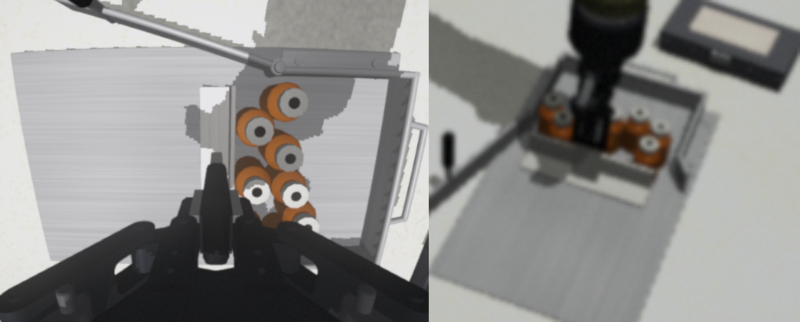

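The vials are all upright and entering the pen, with the blade face at local x of about 19 mm. Next is 44 mm more, which takes the face to about 63, well past the gate line.

Request:
{"fn": "step_arm", "kwargs": {"moves": [[[0,4,0],[0,0,0],5],[[0,8,0],[0,0,0],5],[[0,12,0],[0,0,0],5],[[0,15,0],[0,0,0],5],[[0,18,0],[0,0,0],5],[[0,21,0],[0,0,0],5],[[0,24,0],[0,0,0],5],[[0,27,0],[0,0,0],5]]}}

```text
clock: 10.75
tcp_pos: [0.5976, 0.1002, 0.0827]
orientation: [0.0, -0.075, 0.997, 0.0]
wrist_force: [0.8, -1.9, -2.5]
finger_gap: 0.013
grip_force: 59.0
```

Request:
{"fn": "step_arm", "kwargs": {"moves": [[[0,3,0],[0,0,0],5],[[0,6,0],[0,0,0],5],[[0,9,0],[0,0,0],5],[[0,12,0],[0,0,0],5],[[0,15,0],[0,0,0],5],[[0,17,0],[0,0,0],5],[[0,18,0],[0,0,0],5],[[0,18,0],[0,0,0],5]]}}

```text
clock: 11.42
tcp_pos: [0.5949, 0.1181, 0.0827]
orientation: [0.0, -0.075, 0.997, 0.0]
wrist_force: [1.7, -0.8, -3.4]
finger_gap: 0.0136
grip_force: 59.1
```

```bash
python3 -c "
from h import *
snap('scene','s6')
th=1.716;Rm=np.array([[np.cos(th),-np.sin(th)],[np.sin(th),np.cos(th)]]);tt=np.array([.6025,.07])
print((telemetry.get_state()['tcp_pos'][:2]-tt)@Rm)"
```

```text
[0.04860288 0.00054551]
```

Request:
{"fn": "step_arm", "kwargs": {"moves": [[[0,-3,0],[0,0,0],5],[[0,-10,0],[0,0,0],5],[[0,-22,0],[0,0,0],5],[[0,-38,-4],[0,0,0],5],[[0,-56,-16],[0,0,0],5],[[0,-78,-36],[0,0,0],5],[[0,-103,-60],[0,0,0],5],[[0,-130,-80],[0,0,0],5]]}}

```text
clock: 12.13
tcp_pos: [0.6142, -0.0126, 0.1639]
orientation: [0.0, -0.075, 0.997, 0.0]
wrist_force: [0.7, -0.3, -3.1]
finger_gap: 0.0137
grip_force: 59.1
```

```bash
python3 -c "
from h import *
snap('top','t7')
go((.446,-.329,.16),3.674)"
```

```text
clk 12.18 shift [ 214.7 -282.5    8.7] | 355 turn [-0.007  0.006 -0.388]
```

Request:
{"fn": "step_arm", "kwargs": {"moves": [[[12,-16,0],[0,0,-0.02],5],[[36,-48,0],[0,0,-0.065],5],[[60,-80,0],[0,0,-0.11],5],[[84,-112,0],[0,0,-0.155],5],[[108,-143,0],[0,0,-0.2],5],[[132,-174,0],[0,0,-0.245],5],[[156,-205,0],[0,0,-0.29],5],[[180,-237,0],[0,0,-0.335],5]]}}

```text
clock: 12.85
tcp_pos: [0.4698, -0.2741, 0.1628]
orientation: [0.0, -0.241, 0.971, -0.0]
wrist_force: [0.9, -0.3, -2.8]
finger_gap: 0.0133
grip_force: 59.4
```

```bash
python3 -c "
from h import *
go((.446,-.329,.078),3.674)"
```

```text
clk 12.85 shift [ 46.7 -37.4  84.8] | 104 turn [-0.     0.    -0.047]
```

Request:
{"fn": "step_arm", "kwargs": {"moves": [[[20,-16,4],[0,0,-0.02],5],[[38,-30,18],[0,0,-0.04],5],[[46,-37,36],[0,0,-0.047],5],[[46,-37,54],[0,0,-0.047],5],[[46,-37,68],[0,0,-0.047],5],[[46,-37,77],[0,0,-0.047],5],[[46,-37,82],[0,0,-0.047],5],[[46,-37,84],[0,0,-0.047],5]]}}

```text
clock: 13.52
tcp_pos: [0.4473, -0.3262, 0.0782]
orientation: [-0.0, -0.262, 0.965, 0.0]
wrist_force: [-3.6, 1.0, 7.1]
finger_gap: 0.0133
grip_force: 60.4
```

Request:
{"fn": "step_arm", "kwargs": {"moves": [[[0,0,0.5],[0,0,0],5],[[0,0,1],[0,0,0],5],[[0,0,1],[0,0,0],5]]}}

```text
clock: 13.77
tcp_pos: [0.4487, -0.3265, 0.0784]
orientation: [0.001, -0.263, 0.965, -0.001]
wrist_force: [-0.3, -0.3, -2.7]
finger_gap: 0.013
grip_force: 59.4
```

Request:
{"fn": "step_arm", "kwargs": {"moves": [[[0,0,0.5],[0,0,0],5],[[0,0,1],[0,0,0],5],[[0,0,1],[0,0,0],5]]}}

```text
clock: 14.02
tcp_pos: [0.4488, -0.3265, 0.0782]
orientation: [0.001, -0.263, 0.965, -0.001]
wrist_force: [-0.8, 1.5, 5.5]
finger_gap: 0.0134
grip_force: 60.5
```

Touching the bench. Now release and lift.

Request:
{"fn": "step_arm", "kwargs": {"moves": [[[0,0,0],[0,0,0],20],[[0,0,0],[0,0,0],40],[[0,0,0],[0,0,0],60],[[0,0,0],[0,0,0],85],[[0,0,0],[0,0,0],85],[[0,0,0],[0,0,0],85],[[0,0,0],[0,0,0],85],[[0,0,-10],[0,0,0],85]]}}

```text
clock: 14.68
tcp_pos: [0.4469, -0.3252, 0.0851]
orientation: [-0.001, -0.262, 0.965, 0.002]
wrist_force: [0.3, 0.3, -1.0]
finger_gap: 0.0849
grip_force: 0.0
```

Request:
{"fn": "step_arm", "kwargs": {"moves": [[[0,0,-15],[0,0,0],85],[[0,0,-40],[0,0,0],85],[[0,0,-75],[0,0,0],85],[[0,0,-110],[0,0,0],85],[[0,0,-130],[0,0,0],85]]}}

```text
clock: 15.1
tcp_pos: [0.4489, -0.327, 0.2214]
orientation: [0.001, -0.262, 0.965, -0.002]
wrist_force: [-0.2, -2.2, -0.2]
finger_gap: 0.0849
grip_force: 0.0
```

```bash
python3 -c "
from h import *
snap('scene','s8');snap('top','t8')
a=load('s8')['im'][150:360,130:430];b=load('t8')['im'][110:260,170:430]
c=np.hstack([cv2.resize(a,(430,301)),cv2.resize(b,(370,301))]);c=np.clip(c*1.4,0,255)
cv2.imwrite('pics/c8.png',c[:,:,::-1])
go((.4858,-.0305,.20),1.44+3.1416)
go((.4858,-.0305,.20),1.44)"
```

```text
clk 15.2 shift [-181.6  238.5   20.5] | 300 turn [-0.009 -0.002 -0.909]
clk 15.2 shift [-181.6  238.5   20.5] | 300 turn [-2.000e-03  1.100e-02  2.233e+00][ WARN:0@0.900] global loadsave.cpp:1063 imwrite_ Unsupported depth image for selected encoder is fallbacked to CV_8U.
```

View pics/c8.png

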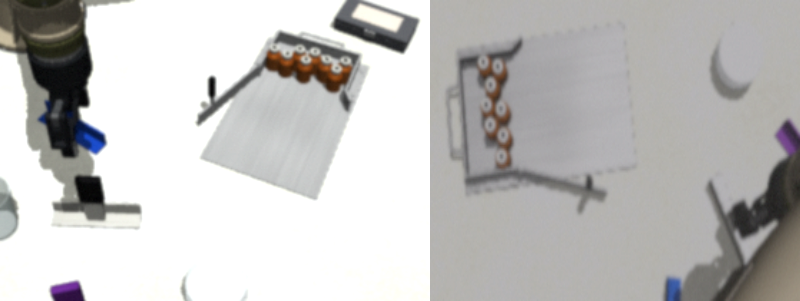

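All eight vials stand in the pen and the bar stands alone by itself on the bench. Now for the gate.

```bash
cat >> h.py <<'E'
th=1.716;Rm=np.array([[np.cos(th),-np.sin(th)],[np.sin(th),np.cos(th)]]);tt=np.array([.6025,.07])
H=tt+Rm@[.051,.09]
def gp(a,r=.14): # gate post world xy at gate angle a
    b=th-np.pi/2-a; return H+r*np.array([np.cos(b),np.sin(b)])
E
python3 -c "
from h import *
t=load('t8')
p=plane(t,[(170+(x-430)/1.423,110+y/2.007) for x,y in [(484,62),(498,67),(491,85),(486,105),(502,108),(491,125),(504,135),(502,156)]],.059)[:,:2]
print(((p-tt)@Rm*1000).round())
v=np.array([.4858,-.0305])-H;print('r',np.linalg.norm(v),'a',th-np.pi/2-np.arctan2(v[1],v[0]))
go((.4858,-.0305,.22),2.2)"
```

```text
[[104. -67.]
 [ 77. -57.]
 [ 93. -32.]
 [106.  -5.]
 [ 75.   3.]
 [ 99.  25.]
 [ 75.  42.]
 [ 82.  72.]]
r 0.13942186635573883 a 1.8618867184002288
clk 15.2 shift [-181.7  238.3    0.5] | 300 turn [-0.005  0.008  1.473]
```

Request:
{"fn": "step_arm", "kwargs": {"moves": [[[-10,13,0],[0,0,0.06],60],[[-32,42,0],[0,0,0.16],60],[[-55,72,0],[0,0,0.27],60],[[-78,102,0],[0,0,0.38],60],[[-100,131,0],[0,0,0.49],60],[[-122,160,0],[0,0,0.6],60],[[-145,190,0],[0,0,0.71],60],[[-160,210,0],[0,0,0.82],60]]}}

```text
clock: 15.87
tcp_pos: [0.4788, -0.0612, 0.2163]
orientation: [-0.001, 0.146, 0.989, 0.0]
wrist_force: [0.1, -0.3, 0.3]
finger_gap: 0.0601
grip_force: 0.0
```

```bash
python3 -c "
from h import *
go((.4858,-.0305,.15),2.2)"
```

```text
clk 15.87 shift [ 2.1 31.3 66.3] | 73 turn [ 0.    -0.001  0.649]
```

Request:
{"fn": "step_arm", "kwargs": {"moves": [[[1,8,8],[0,0,0.1],60],[[1,16,20],[0,0,0.2],60],[[2,24,32],[0,0,0.3],60],[[2,31,44],[0,0,0.4],60],[[2,31,54],[0,0,0.5],60],[[2,31,62],[0,0,0.6],60],[[2,31,66],[0,0,0.65],60],[[2,31,66],[0,0,0.65],60]]}}

```text
clock: 16.53
tcp_pos: [0.4851, -0.0334, 0.1491]
orientation: [-0.002, 0.453, 0.892, -0.0]
wrist_force: [1.2, 0.5, -0.3]
finger_gap: 0.0603
grip_force: 0.0
```

```bash
python3 -c "
from h import *
go((.4858,-.0305,.072),2.2)"
```

```text
clk 16.53 shift [ 1.7  2.4 77.1] | 77 turn [-0.002 -0.003  0.002]
```

Request:
{"fn": "step_arm", "kwargs": {"moves": [[[1,1,20],[0,0,0],60],[[1,2,42],[0,0,0],60],[[1,2,60],[0,0,0],60],[[1,2,71],[0,0,0],60],[[1,2,76],[0,0,0],60],[[1,2,76],[0,0,0],40],[[1,2,76],[0,0,0],25],[[1,2,76],[0,0,0],10]], "grip_force": 25}}

```text
clock: 17.2
tcp_pos: [0.4883, -0.032, 0.0756]
orientation: [0.001, 0.452, 0.892, 0.0]
wrist_force: [0.0, -0.6, -0.2]
finger_gap: 0.0245
grip_force: 0.0
```

Request:
{"fn": "step_arm", "kwargs": {"moves": [[[0,0,0],[0,0,0],8],[[0,0,0],[0,0,0],8],[[0,0,0],[0,0,0],8],[[0,0,0],[0,0,0],8]]}}

```text
clock: 17.53
tcp_pos: [0.4884, -0.0324, 0.0757]
orientation: [0.001, 0.452, 0.892, -0.0]
wrist_force: [-0.4, -2.7, 6.1]
finger_gap: 0.0132
grip_force: 24.9
```

```bash
cat >> h.py <<'E'
def arc(a0,angs,r=.14):
    """rows (mm, rad) following the gate from a0, tool turning with it"""
    s=telemetry.get_state();q=s['orientation'];Ro=R.from_quat([q[1],q[2],q[3],q[0]])
    for a in angs:
        d=np.r_[gp(a,r)-gp(a0,r),0]; print(round(a,3),(Ro.inv().apply(d)*1000).round(1),round(-(a0-a),3))
E
python3 -c "
from h import *
s=telemetry.get_state();v=s['tcp_pos'][:2]-H;a=th-np.pi/2-np.arctan2(v[1],v[0]);print(s['tcp_pos'],np.linalg.norm(v),a)
arc(a,a-np.array([.04,.1,.17,.24,.31,.38,.45,.52]))"
```

```text
[ 0.48842815 -0.03240003  0.07571973] 0.1409490120926508 1.8414776691258818
1.801 [-3.8  4.1  0. ] -0.04
1.741 [-9.1 10.6  0. ] -0.1
1.671 [-14.8  18.6   0.1] -0.17
1.601 [-19.9  26.9   0.1] -0.24
1.531 [-24.5  35.6   0.1] -0.31
1.461 [-28.4  44.6   0.1] -0.38
1.391 [-31.7  53.8   0.1] -0.45
1.321 [-34.3  63.3   0.1] -0.52
```

Request:
{"fn": "step_arm", "kwargs": {"moves": [[[-3.8,4.1,0],[0,0,-0.04],8],[[-9.1,10.6,0],[0,0,-0.1],8],[[-14.8,18.6,0],[0,0,-0.17],8],[[-19.9,26.9,0],[0,0,-0.24],8],[[-24.5,35.6,0],[0,0,-0.31],8],[[-28.4,44.6,0],[0,0,-0.38],8],[[-31.7,53.8,0],[0,0,-0.45],8],[[-34.3,63.3,0],[0,0,-0.52],8]]}}

```text
clock: 18.2
tcp_pos: [0.5608, -0.0229, 0.0757]
orientation: [0.002, 0.207, 0.978, -0.0]
wrist_force: [1.1, -3.4, 4.4]
finger_gap: 0.0133
grip_force: 24.8
```

```bash
python3 -c "
from h import *
s=telemetry.get_state();v=s['tcp_pos'][:2]-H;a=th-np.pi/2-np.arctan2(v[1],v[0]);print(s['tcp_pos'],np.linalg.norm(v),a)
arc(a,a-np.array([.07,.14,.21,.28,.35,.42,.49,.56]))"
```

```text
[ 0.56076401 -0.02287824  0.07574295] 0.1413320447315243 1.3186181812524147
1.249 [-6.5  7.4  0. ] -0.07
1.179 [-12.4  15.1   0. ] -0.14
1.109 [-17.8  23.3   0.1] -0.21
1.039 [-22.6  31.9   0.1] -0.28
0.969 [-26.8  40.7   0.1] -0.35
0.899 [-30.4  49.8   0.1] -0.42
0.829 [-33.3  59.2   0.1] -0.49
0.759 [-35.5  68.7   0.1] -0.56
```

Going well, with low force.

Request:
{"fn": "step_arm", "kwargs": {"moves": [[[-6.5,7.4,0],[0,0,-0.07],8],[[-12.4,15.1,0],[0,0,-0.14],8],[[-17.8,23.3,0],[0,0,-0.21],8],[[-22.6,31.9,0],[0,0,-0.28],8],[[-26.8,40.7,0],[0,0,-0.35],8],[[-30.4,49.8,0],[0,0,-0.42],8],[[-33.3,59.2,0],[0,0,-0.49],8],[[-35.5,68.7,0],[0,0,-0.56],8]]}}

```text
clock: 18.87
tcp_pos: [0.622, 0.0257, 0.0758]
orientation: [0.002, -0.072, 0.997, -0.001]
wrist_force: [4.2, -2.3, 1.4]
finger_gap: 0.0129
grip_force: 24.6
```

```bash
python3 -c "
from h import *
s=telemetry.get_state();v=s['tcp_pos'][:2]-H;a=th-np.pi/2-np.arctan2(v[1],v[0]);print(s['tcp_pos'],np.linalg.norm(v),a)
arc(a,a-np.array([.07,.14,.21,.28,.35,.42,.49,.56]))"
```

```text
[0.62197524 0.02574777 0.07582115] 0.14180376812723328 0.7591522368746461
0.689 [-6.5  7.3  0. ] -0.07
0.619 [-12.4  15.1   0. ] -0.14
0.549 [-17.8  23.3   0. ] -0.21
0.479 [-22.6  31.8   0. ] -0.28
0.409 [-26.8  40.7   0.1] -0.35
0.339 [-30.4  49.8   0.1] -0.42
0.269 [-33.3  59.2   0.1] -0.49
0.199 [-35.6  68.7   0. ] -0.56
```

Request:
{"fn": "step_arm", "kwargs": {"moves": [[[-6.5,7.4,0],[0,0,-0.07],8],[[-12.4,15.1,0],[0,0,-0.14],8],[[-17.8,23.3,0],[0,0,-0.21],8],[[-22.6,31.9,0],[0,0,-0.28],8],[[-26.8,40.7,0],[0,0,-0.35],8],[[-30.4,49.8,0],[0,0,-0.42],8],[[-33.3,59.2,0],[0,0,-0.49],8],[[-35.5,68.7,0],[0,0,-0.56],8]]}}

```text
clock: 19.53
tcp_pos: [0.6481, 0.0997, 0.0759]
orientation: [0.003, -0.345, 0.939, -0.001]
wrist_force: [6.7, -0.3, 0.9]
finger_gap: 0.013
grip_force: 24.6
```

```bash
python3 -c "
from h import *
s=telemetry.get_state();v=s['tcp_pos'][:2]-H;a=th-np.pi/2-np.arctan2(v[1],v[0]);print(s['tcp_pos'],np.linalg.norm(v),a)
arc(a,[.16,.12,.08,.05,.03,.01,0,-.02,-.04])"
```

```text
[0.64810477 0.09969055 0.07586875] 0.14224833218051428 0.19971487925205522
0.16 [-3.7  4.1  0. ] -0.04
0.12 [-7.3  8.4  0. ] -0.08
0.08 [-10.8  12.8   0. ] -0.12
0.05 [-13.2  16.2   0. ] -0.15
0.03 [-14.8  18.5   0. ] -0.17
0.01 [-16.3  20.9   0. ] -0.19
0 [-17.1  22.1   0. ] -0.2
-0.02 [-18.6  24.5   0. ] -0.22
-0.04 [-20.   26.9   0. ] -0.24
```

Request:
{"fn": "step_arm", "kwargs": {"moves": [[[-3.7,4.1,0],[0,0,-0.04],8],[[-7.3,8.4,0],[0,0,-0.08],8],[[-10.8,12.8,0],[0,0,-0.12],8],[[-13.2,16.2,0],[0,0,-0.15],8],[[-14.8,18.5,0],[0,0,-0.17],8],[[-16.3,20.9,0],[0,0,-0.19],8],[[-17.1,22.1,0],[0,0,-0.2],8]]}}

```text
clock: 20.12
tcp_pos: [0.6469, 0.1282, 0.0759]
orientation: [0.003, -0.436, 0.9, -0.001]
wrist_force: [6.9, 0.0, 0.1]
finger_gap: 0.0126
grip_force: 24.5
```

Request:
{"fn": "step_arm", "kwargs": {"moves": [[[-0.8,1.2,0],[0,0,-0.01],8],[[-1.5,2.4,0],[0,0,-0.02],8],[[-1.5,2.4,0],[0,0,-0.02],8]]}}

```text
clock: 20.37
tcp_pos: [0.6466, 0.1302, 0.0759]
orientation: [0.004, -0.445, 0.896, -0.001]
wrist_force: [8.4, 0.2, -0.8]
finger_gap: 0.0131
grip_force: 24.5
```

Request:
{"fn": "step_arm", "kwargs": {"moves": [[[-0.8,1.2,0],[0,0,-0.01],8],[[-1.5,2.4,0],[0,0,-0.02],8],[[-1.5,2.4,0],[0,0,-0.02],8]]}}

```text
clock: 20.62
tcp_pos: [0.6465, 0.1303, 0.0759]
orientation: [0.003, -0.453, 0.892, -0.004]
wrist_force: [10.0, -7.5, -1.6]
finger_gap: 0.013
grip_force: 24.8
```

Request:
{"fn": "step_arm", "kwargs": {"moves": [[[-0.8,1.2,0],[0,0,-0.01],8],[[-1.5,2.4,0],[0,0,-0.02],8],[[-1.5,2.4,0],[0,0,-0.02],8]]}}

```text
clock: 20.87
tcp_pos: [0.6464, 0.1304, 0.0759]
orientation: [0.003, -0.461, 0.888, -0.006]
wrist_force: [12.9, -15.1, -3.3]
finger_gap: 0.0128
grip_force: 25.2
```

The post stopped at y=0.130 and the force climbed, so the gate is on its end stop. Release and lift.

Request:
{"fn": "step_arm", "kwargs": {"moves": [[[0,0,0],[0,0,0],20],[[0,0,0],[0,0,0],35],[[0,0,0],[0,0,0],45],[[0,0,0],[0,0,0],45],[[0,0,-15],[0,0,0],45],[[0,0,-45],[0,0,0],45],[[0,0,-80],[0,0,0],45],[[0,0,-115],[0,0,0],45]]}}

```text
clock: 21.53
tcp_pos: [0.6391, 0.1358, 0.1898]
orientation: [-0.001, -0.463, 0.887, 0.001]
wrist_force: [0.9, 0.0, 0.8]
finger_gap: 0.0448
grip_force: 0.0
```

Request:
{"fn": "step_arm", "kwargs": {"moves": [[[40,0,-20],[0,0,0],45],[[75,0,-40],[0,0,0],45],[[110,0,-60],[0,0,0],45],[[130,0,-70],[0,0,0],45],[[130,0,-70],[0,0,0],45]]}}

```text
clock: 21.95
tcp_pos: [0.5649, 0.0263, 0.2631]
orientation: [0.001, -0.461, 0.887, -0.001]
wrist_force: [1.1, -0.3, 0.6]
finger_gap: 0.0447
grip_force: 0.0
```

```bash
python3 -c "
from h import *
snap('scene','s9');snap('wrist','w9')
a=load('s9')['im'][150:360,130:430];b=load('w9')['im']
c=np.hstack([cv2.resize(a,(430,301)),cv2.resize(b,(370,301))]);c=np.clip(c*1.3,0,255).astype(np.uint8)
cv2.imwrite('pics/c9.png',c[:,:,::-1])
print(telemetry.get_state()['tcp_pos'])"
```

```text
[0.5660024  0.02856141 0.26025276]
```

View pics/c9.png

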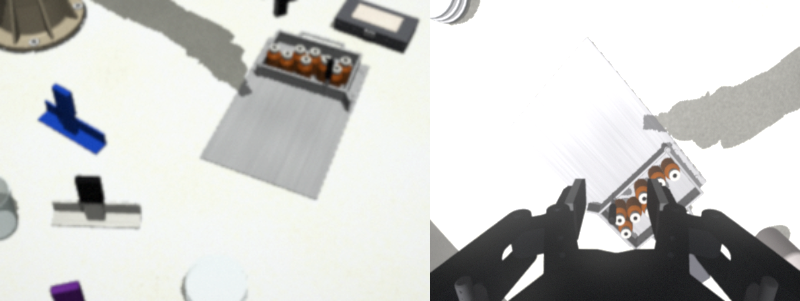

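The gate lies shut across the mouth, with its post at (328,68) in the composite. The vials stand in the pen and the bar stands at (95,200), clear of the tray.

```bash
python3 -c "
from h import *
print(env.hand_in())"
```

```text
the job is handed in; nothing more can be done
None
```

The job is handed in after about 22 s of robot time: all eight vials stand in the pen behind the gate, which is shut against its end stop, and the pusher bar is back on the bench clear of the tray.

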